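# Load the jar shaker, latch its bar and switch it on

## Task

The bench shaker has been left switched on with its tray empty and its hold-down bar down: flip its toggle off first, then lift the bar out of its notch and swing it well clear to the side. With the toggle still off, stand every capped jar from the table upright in the tray, flat on the floor, one to a compartment. Then swing the bar back over the jars, lift it over the keeper's lip and let it drop fully into the notch, and only then flip the toggle back on. Leave the bowl, funnel and pump bottle on the turntable, the spoon and the mug where they are.

Things in the scene. Friction and masses are not known exactly. Their poses are not given: they have to be found in the camera images.
- jar0: capped jar standing on the table: amber glass 51 mm across, metal lid 54 mm across and 17 high, 60 high in all, 0.15 to 0.28 kg, z up its axis; origin under its centre. Two to four of the four jars are present (None if absent, or while held)
- jar1: capped jar standing on the table: amber glass 51 mm across, metal lid 54 mm across and 17 high, 60 high in all, 0.15 to 0.28 kg, z up its axis; origin under its centre. Two to four of the four jars are present (None if absent, or while held)
- jar2: capped jar standing on the table: amber glass 51 mm across, metal lid 54 mm across and 17 high, 60 high in all, 0.15 to 0.28 kg, z up its axis; origin under its centre. Two to four of the four jars are present (None if absent, or while held)
- jar3: capped jar standing on the table: amber glass 51 mm across, metal lid 54 mm across and 17 high, 60 high in all, 0.15 to 0.28 kg, z up its axis; origin under its centre. Two to four of the four jars are present (None if absent, or while held)
- shaker: bench shaker, fixed: grey base 240 x 210 mm, steel tray on top. Origin at table height under the tray's centre; x runs from pivot post (near the robot) to keeper post, y left, z up. Pivot post 50 x 50 mm at x -150 mm, 116 high; keeper post 26 x 50 mm at x +120; switch column 90 (x) by 70 mm, 100 high, at y -150. It does not really shake here
- tray_in (a point): centre of the tray floor, 60 mm above the table. The tray is 184 mm square outside, with a rim and a cross of dividers 4 mm thick and 16 mm above the floor that make 2 x 2 compartments of 86 mm, one jar in each
- pocket0 (a point): centre of the floor of the back right (x +45, y -45 mm) tray compartment
- pocket1 (a point): centre of the floor of the back left (x +45, y +45 mm) tray compartment
- pocket2 (a point): centre of the floor of the front right (x -45, y -45 mm) tray compartment
- pocket3 (a point): centre of the floor of the front left (x -45, y +45 mm) tray compartment
- pivot (a point): pivot of the hold-down bar on top of the pivot post, 134 mm above the table: the bar turns here about the vertical (joint latch_swing) and tips up (joint latch_lift)
- latch_swing (a joint): swing of the hold-down bar, rad: 0 = over the middle of the tray, pointing along the shaker's +x with its tip at the notch; grows as the bar swings to the shaker's +y (left); at the start the bar is down in the notch (about 0). Range -0.1 to 1.9, light friction, stays where left; from about 1.4 on it leaves room to load the tray
- latch_lift (a joint): tip-up of the bar, rad: 0 = level, on its stop or fully down in the notch; up to 0.5. It falls back by its own weight (bar 0.22 kg)
- knob (a point): top of the upright round knob for lifting and swinging the bar: 20 mm across, 42 tall, 150 mm from the pivot along the bar, top 48 mm above the pivot. Steel bar 16 wide, 12 thick, 285 mm long from the pivot, its top 6 mm above the pivot; two cross arms 100 mm long, flush with it, at 105 and 195 mm. Level, it clears the lids of jars in the tray by 8 mm (arm pads by 5)
- notch (a point): keeper notch, 270 mm from the pivot, at the height of the level bar's underside (128 mm above the table), 30 mm wide for the 16 mm bar. The lip on its left (+y) side rises 14 mm above the underside and blocks the bar unless lifted over; the stop on the other side rises 30 mm. A bar resting on the lip reads about 0.05 lift
- toggle_pivot (a point): pivot of the mains toggle, on top of the switch column, 100 mm above the table. The lever is a 9 mm steel stem with a 16 mm black ball, 45 mm from pivot to ball top
- toggle (a joint): mains toggle, rad: 0 = off, leaning 0.45 rad to the shaker's -x (towards the robot); 0.9 = on, leaning 0.45 rad to the shaker's +x (away). Upright at 0.45; over-centre: past the middle it snaps to the end by itself. About 2 N at the ball flips it. Left on (0.9) at the start
- bowl: white ceramic bowl, 120 mm across, 50 high, on the turntable; origin under its centre (bystander)
- funnel: grey plastic funnel standing mouth down on the turntable, 84 mm across, 85 high; origin under its centre (bystander)
- pump_bottle: empty clear pump dispenser bottle on the turntable, 60 mm across, 181 high; origin under its centre (bystander)
- spoon: wooden spoon, 130 mm long, less than 25 high, lying among the jars; origin at mid-length (bystander)
- mug: blue mug, 72 mm across without its handle, 85 high, standing near the robot; origin under its centre (bystander)
Not all that is in view belongs to the job. Leave any blue look-alike of the jar3 alone.

How it is judged:
By the outcome, as a careful person would: the job done as asked, in the order asked, and still so for the second after the job is handed in, with the robot touching nothing.
Of jar0, jar1, jar2, jar3 only 2 to 4 are there at a start; the rules pass over those that are not, and their reading is None.
At some moment in a run one of jar0, jar1, jar2, jar3 may be knocked a few centimetres aside while the robot is not near it.
It also fails if it takes over 208 s, if anything falls off the work surface, if the arm or the gripper's body presses on something with over 40 N, if the wrist force passes 120 N, or if a joint passes its speed limit or range.

## Robot

A 7-joint arm with a two-finger parallel gripper is mounted at the origin on the work surface. World frame = base frame: x ahead of the robot, y to its left, z up, the work surface at z = 0. Lengths are in m, angles in degrees, forces in N, time in s.
With the tool pointing down it reaches from about 0.425 to 0.925 m from the base axis. Payload 6.8 kg.
Tool frame: the origin (TCP) lies on the mounting face of the last link; the fingertips stand 182 mm ahead of it and the grasp point (between the pads) lies r.tcp_to_grasp ahead of it (r.tcp_to_grasp is the distance from the TCP to the grasp point, in m); z points along the fingers, y is the line along which they close (so a half turn about z gives the same grasp; the last joint's range is limited). The gripper opens to 88 mm and grips with 3 to 60 N. Pads are 20 mm wide; open, the fingers measure 115 mm over their backs; the gripper's body (75 mm by 178 mm) begins 61 mm behind the grasp point.
Start: joints at [66.4, 27.33, 1.283, 89.118, -0.659, 63.558, -4.761], TCP at [0.202, -0.644, 0.405] pointing down, gripper open.
Joint ranges: [-169.35, 169.35], [-19.33, 120.38], [-80.79, 83.38], [13.8, 139.57], [-78.32, 258.32], [9.67, 109.79], [-169.56, 169.56]. Speed limits (degrees/s): [136.94, 136.94, 180, 180, 180, 180, 180].

## Interface

Orientations are given as [roll, pitch, yaw] about the fixed x, y, z axes, in that order (R = Rz(yaw) Ry(pitch) Rx(roll)).
In Python, from rig import r, cams, order gives the robot as it stands.
- The arm moves only by the tool servo_tool, never from a script. Its argument "commands" is a list of rows, each a list of 6 numbers: the shift along the world's x, y, z in cm, then the turn, a rotation vector about the world's x, y, z in degrees. A call has 1 to 12 rows; each row is the pose to reach, as a shift and turn from the pose commanded when the call began; what a row does not reach only later rows make up. A row lasts 1/12 s, in which the tool goes at most 41.7 mm and 7.16 degrees, less where a joint would pass 70% of its speed; a pose out of reach is approached as far as the arm can. A call with a gripper value outside its range is refused whole. "jaw" is the closure in counts, from 0 (fully open) to 255 (shut), set as the call begins (left out, the last holds). The fingers move at their own pace and stop on an object; the grip force is fixed at half the most. Time passes only in rows, so rows that repeat a pose let the fingers close. It gives the time, the measured TCP pose, the force, the opening and the grip force at its end, in the units of the state.
- r.get_obs(): the state, without advancing time (a new reading comes with each control period).
- cams.snapshot(name): name is "scene" or "side" or "wrist"; returns (picture, depth): 480x640x3 uint8, red, green, blue; 480x640 float32, m along the optical axis (not along the pixel's ray), 0 where there is no reading.
- cams.calibration(name): a dict with "fov_y" (degrees; the focal length in pixels is half the picture's height over the tangent of half this angle, whatever the lens; pixels are square), "cx", "cy" (the principal point, pixels), "cam_to_world" (4x4, takes a point from camera to world coordinates). Camera axes: x right, y down, z forward; pixel columns grow to the right and rows downward; lengths in m; the calibration is good to about 2 mm. A picture is of the moment at which its call begins: read the wrist's pose just before it. calibration takes no time and is no camera call; for the wrist camera it gives the pose at the moment of the call.
- order.close_job(): hands the job in; it is judged then, once.
Trained networks look in the newest picture that a camera, given by its name, has taken for a name from the list of things; names that differ only in an ending like _2 or _b are one class to them, and where a whole thing is asked for, a point or a joint stands for the part that bears it (a point fixed in the world has none). Each returns a list of dicts, best first, with "score" (0 to 1); they miss things now and then, are a little off and sometimes report something else, mostly with a low value. They report only what shows in the picture. A call takes as long as a camera call. They do not tell look-alikes from the thing itself.
- cams.silhouettes(query, camera): "pixels" (480x640 bool, what is visible of it) and "position" ([column, row] in pixels, amid what is visible of it).
- cams.mark_of(query, camera): "position" ([column, row] in pixels: a listed point, or the origin of a listed thing).
The state is a dict: "clock": time; "joint_positions": joint angles; "dq": joint speeds; "joint_efforts": joint torques, N m; "tcp_pos": TCP position; "ee_rot": TCP orientation; "wrist_force": force on the tool from outside, world axes, zero at the start; "torque": the same for the moment, N m; "finger_gap": finger opening in m; "grip_force": force on a finger pad.
Only numpy, scipy, OpenCV 4.12 (cv2) and the standard library are available. Lean on these libraries where they do the work, as an engineer would, in place of code of your own. Each camera call takes 0.05 s, during which the arm holds its last target. There are 200 camera calls.

## Working session

There is one attempt and no reset: what is moved stays moved. The work goes in short steps, Python scripts to look and compute and a tool call to move; the robot and the scene stay as the last step left them, time stands still between calls to the robot, and variables do not carry over. Pictures are saved under pics/ and viewed, at most 14 in all, crops included, and the job is handed in when it is done.

Besides the shell and the picture viewer there is one more tool, called after ">>>" in YAML: its name, and indented under it one key for each argument. servo_tool: Moves the arm, as the interface text tells. Its arguments: {"type":"object","properties":{"commands":{"type":"array","items":{"type":"array","items":{"type":"number"}}},"jaw":{"type":"number"}},"required":["commands"]}

```bash
ls; mkdir -p pics; cat > h.py <<'E'
import numpy as np, cv2
from rig import r, cams, order
def snap(n, save=None):
    p,d=cams.snapshot(n)
    if save: cv2.imwrite('pics/'+save+'.png',p[:,:,::-1])
    return p,d
def K(n):
    c=cams.calibration(n); f=240/np.tan(np.radians(c['fov_y'])/2)
    return f,c['cx'],c['cy'],np.array(c['cam_to_world'])
def cloud(n,d):
    f,cx,cy,T=K(n); v,u=np.mgrid[:480,:640]
    P=np.stack([(u-cx)/f*d,(v-cy)/f*d,d],-1)
    return P@T[:3,:3].T+T[:3,3]
def ray(n,uv,z):
    f,cx,cy,T=K(n); k=T[:3,:3]@np.array([(uv[0]-cx)/f,(uv[1]-cy)/f,1]); o=T[:3,3]
    return o+k*(z-o[2])/k[2]
def proj(n,p):
    f,cx,cy,T=K(n); q=T[:3,:3].T@(np.array(p)-T[:3,3]); return cx+f*q[0]/q[2],cy+f*q[1]/q[2]
E
python3 - <<'E'
from h import *
np.set_printoptions(precision=4,suppress=True)
print(r.tcp_to_grasp, r.get_obs())
for n in ['scene','side']:
    p,d=snap(n,n+'0'); print(n,K(n))
E
```

```text
pics
0.1633 {'clock': 0.0, 'joint_positions': array([66.4008, 27.3747,  1.2801, 89.1785, -0.6613, 63.5603, -4.7607]), 'dq': array([ 0.0366,  0.0155, -0.0291,  0.0081,  0.0488, -0.0031,  0.0002]), 'joint_efforts': array([  0.0004, -58.2841,   1.5344, -27.2603,  -0.0543,   0.0169,
         0.0002]), 'tcp_pos': array([ 0.2018, -0.6438,  0.4037]), 'ee_rot': array([-179.894 ,    0.0058,   17.4061]), 'wrist_force': array([0.5291, 0.5652, 0.3222]), 'torque': array([ 0.0147, -0.0245, -0.0248]), 'grip_force': 0.0, 'finger_gap': 0.08787906756579514}
scene (np.float64(552.0905185585863), 323.3564042594408, 236.5505035555991, array([[ 0.8154,  0.4124, -0.4062,  1.0507],
       [ 0.5788, -0.5762,  0.577 , -0.7616],
       [ 0.0039, -0.7056, -0.7086,  0.963 ],
       [ 0.    ,  0.    ,  0.    ,  1.    ]]))
side (np.float64(499.5199062498402), 320.9254938331748, 243.85321675154984, array([[-0.9897, -0.0743,  0.1227,  0.4643],
       [-0.1433,  0.5495, -0.8231,  0.6173],
       [-0.0062, -0.8322, -0.5545,  0.6002],
       [ 0.    ,  0.    ,  0.    ,  1.    ]]))
```

View pics/scene0.png

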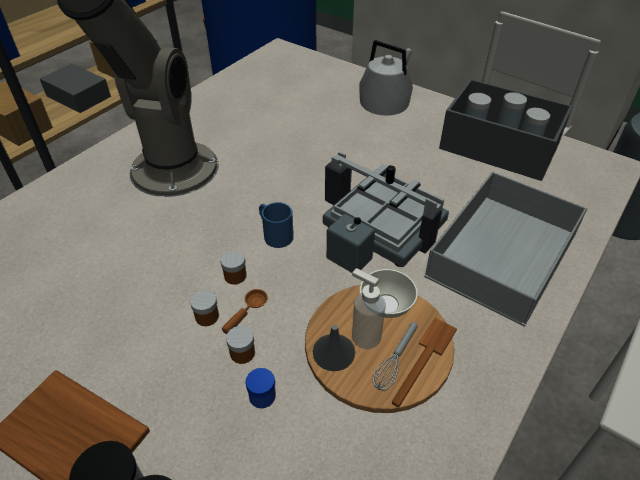

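View pics/side0.png

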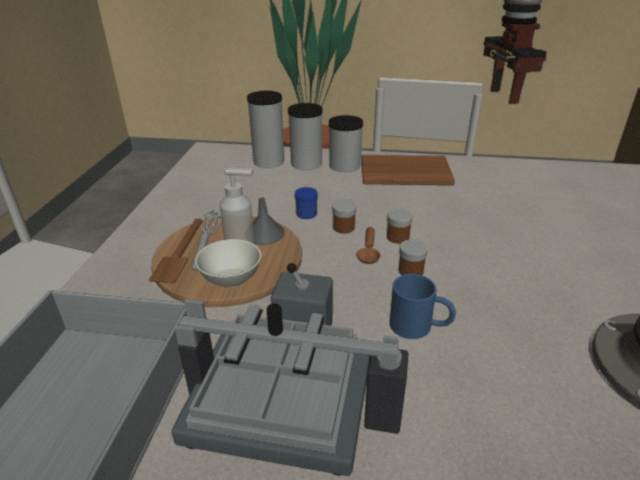

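```bash
cat > find.py <<'E'
from h import *
np.set_printoptions(precision=4,suppress=True)
for n in ['scene','side']:
    p,d=snap(n); C=cloud(n,d)
    for q,z in [('knob',.182),('pivot',.134),('toggle_pivot',.1),('notch',.128),('tray_in',.06),('pocket0',.06),('pocket1',.06),('pocket2',.06),('pocket3',.06),('shaker',0)]:
        for m in cams.mark_of(q,n)[:1]: print(n,q,round(m['score'],2),np.round(m['position']),ray(n,m['position'],z))
    for q in ['jar0','mug','spoon','bowl','funnel','pump_bottle']:
        for m in cams.silhouettes(q,n)[:6]:
            P=C[m['pixels']&(d>0)]; 
            if len(P)<5: continue
            zt=np.percentile(P[:,2],98)
            t=P[P[:,2]>zt-.008]; rgb=p[m['pixels']].mean(0)
            print(n,q,round(m['score'],2),np.round(m['position']),'zt',zt,'topmed',np.median(t,0),'top mid',(t.min(0)+t.max(0))/2,rgb.round())
E
python3 find.py
```

```text
scene knob 0.88 [393. 166.] [0.5996 0.1532 0.182 ]
scene pivot 0.82 [338. 161.] [0.453  0.1481 0.134 ]
scene toggle_pivot 0.9 [350. 225.] [0.583  0.0069 0.1   ]
scene notch 0.91 [436. 205.] [0.7204 0.1494 0.128 ]
scene tray_in 0.81 [386. 203.] [0.5905 0.1571 0.06  ]
scene pocket0 0.87 [361. 210.] [0.5543 0.1002 0.06  ]
scene pocket1 0.87 [361. 210.] [0.5543 0.1002 0.06  ]
scene pocket2 0.87 [361. 210.] [0.5543 0.1002 0.06  ]
scene pocket3 0.87 [361. 210.] [0.5543 0.1002 0.06  ]
scene shaker 0.97 [383. 224.] [0.5952 0.1448 0.    ]
scene jar0 0.96 [235. 266.] zt 0.06347793402904592 topmed [ 0.4115 -0.202   0.0605] top mid [ 0.4093 -0.201   0.0603] [96. 93. 86.]
scene jar0 0.94 [205. 306.] zt 0.06306361696490594 topmed [ 0.4387 -0.3234  0.0601] top mid [ 0.4374 -0.3219  0.0599] [100.  96.  90.]
scene jar0 0.87 [242. 347.] zt 0.06310591202753095 topmed [ 0.5608 -0.3478  0.0601] top mid [ 0.5596 -0.3464  0.0601] [103. 100.  95.]
scene jar0 0.7 [260. 388.] zt 0.0631873090083896 topmed [ 0.6547 -0.3981  0.0602] top mid [ 0.6533 -0.3964  0.0608] [ 27.  53. 112.]
scene mug 0.82 [278. 224.] zt
[... 2984 characters left out ...]
 -0.0962  0.0773] [149. 149. 139.]
side bowl 0.41 [292. 337.] zt 0.179698348551294 topmed [0.596  0.1512 0.1801] top mid [0.5964 0.1479 0.177 ] [ 99. 102. 100.]
side funnel 0.89 [263. 227.] zt 0.11304644881368814 topmed [ 0.7157 -0.2494  0.1121] top mid [ 0.7159 -0.2507  0.1112] [83. 84. 82.]
side funnel 0.31 [281. 338.] zt 0.17945140575651494 topmed [0.595  0.1519 0.1798] top mid [0.5956 0.1484 0.1769] [ 99. 102. 101.]
side pump_bottle 0.68 [264. 224.] zt 0.1129221323826084 topmed [ 0.7157 -0.2494  0.1121] top mid [ 0.7159 -0.2507  0.1112] [83. 84. 82.]
side pump_bottle 0.56 [238. 212.] zt 0.2106728541748991 topmed [ 0.735  -0.1797  0.2094] top mid [ 0.7348 -0.1844  0.2078] [131. 130. 124.]
```

Three amber jars plus the blue look-alike (scene px 260,388) are visible, and the shaker is roughly aligned with the world axes. Next I refine the shaker frame and the toggle ball from depth.

```bash
cat > shk.py <<'E'
from h import *
np.set_printoptions(precision=4,suppress=True)
if __name__=='__main__':
  for n in ['scene','side']:
    p,d=snap(n); C=cloud(n,d).reshape(-1,3); C=C[d.ravel()>0]
    def box(x0,x1,y0,y1,z0,z1): return C[(C[:,0]>x0)&(C[:,0]<x1)&(C[:,1]>y0)&(C[:,1]<y1)&(C[:,2]>z0)&(C[:,2]<z1)]
    b=box(.47,.72,.13,.17,.132,.146); A=np.polyfit(b[:,0],b[:,1],1); print(n,'bar slope deg',np.degrees(np.arctan(A[0])),'y at .45,.6',np.polyval(A,[.45,.6]),len(b))
    k=box(.56,.63,.12,.18,.155,.19); print('knob',(k.min(0)+k.max(0))/2,np.ptp(k,0))
    t=box(.5,.68,-.06,.06,.124,.16); print('ball',(t.min(0)+t.max(0))/2,np.ptp(t,0))
    t=box(.5,.68,-.08,.08,.096,.106); print('column',t.min(0),t.max(0))
    for m in cams.silhouettes('toggle',n)[:1]: print('tog',m['position'],m['score'],m['pixels'].sum())
  print(r.get_obs()['clock'])
E
python3 shk.py
```

```text
scene bar slope deg -1.3413049221523758 y at .45,.6 [0.1493 0.1458] 675
knob [0.5995 0.1438 0.1702] [0.0193 0.0193 0.029 ]
ball [ 0.607  -0.0051  0.1339] [0.0162 0.0133 0.0181]
column [ 0.5448 -0.0398  0.096 ] [0.6378 0.034  0.1059]
tog [356.7, 221.7] 0.57 61
side bar slope deg -2.088969022314354 y at .45,.6 [0.1561 0.1507] 2478
knob [0.5962 0.147  0.1692] [0.0189 0.0213 0.028 ]
ball [ 0.6047 -0.0001  0.1331] [0.0162 0.0122 0.0173]
column [ 0.5436 -0.0373  0.096 ] [0.6341 0.0342 0.106 ]
tog [293.0, 273.1] 0.61 157
2.0
```

>>> servo_tool:
  commands:
    - [3,4.5,0,0,0,-3]
    - [6,9,0,0,0,-6]
    - [8.5,13,0,0,0,-9]
    - [11,17,0,0,0,-12]
    - [13.5,21,0,0,0,-15]
    - [16,25,0,0,0,-17.4]
    - [18.5,29,0,0,0,-17.4]
    - [21,33,0,0,0,-17.4]
    - [23.5,37,0,0,0,-17.4]
    - [26,41,0,0,0,-17.4]
  jaw: 255

```text
clock: 2.83
tcp_pos: [0.4261, -0.2906, 0.4051]
ee_rot: [180.0, -0.0, -0.0]
wrist_force: [0.5, 0.5, -0.4]
finger_gap: 0.0247
grip_force: 0.0
```

>>> servo_tool:
  commands:
    - [3,3.5,0,0,0,0]
    - [6,6.5,0,0,0,0]
    - [8.5,9.5,0,0,0,0]
    - [10.5,13,0,0,0,0]
    - [13,16,0,0,0,0]
    - [15.5,19.5,0,0,0,0]
    - [18.3,23.2,0,0,0,0]
    - [18.3,23.2,-3,0,0,0]
    - [18.3,23.2,-6,0,0,0]
    - [18.3,23.2,-8,0,0,0]
    - [18.3,23.2,-10,0,0,0]
    - [18.3,23.2,-10.5,0,0,0]

```text
clock: 3.83
tcp_pos: [0.6073, -0.0604, 0.2963]
ee_rot: [-180.0, 0.3, 0.0]
wrist_force: [-1.3, 0.2, 0.2]
finger_gap: 0.0006
grip_force: 0.0
```

>>> servo_tool:
  commands:
    - [0,0,0,0,0,0]
    - [0,0,0,0,0,0]

```text
clock: 4.0
tcp_pos: [0.6088, -0.0606, 0.3004]
ee_rot: [180.0, -0.0, -0.0]
wrist_force: [0.8, 0.0, -0.6]
finger_gap: 0.0006
grip_force: 0.0
```

>>> servo_tool:
  commands:
    - [2,0,0,0,0,0]
    - [3.8,0,0,0,0,0]
    - [3.8,0,0,0,0,0]
    - [3.8,2,0,0,0,0]
    - [3.8,4,0,0,0,0]
    - [3.8,5.9,0,0,0,0]
    - [3.8,5.9,0,0,0,0]
    - [3.8,5.9,0,0,0,0]

```text
clock: 4.67
tcp_pos: [0.6463, -0.0004, 0.301]
ee_rot: [-180.0, -0.1, 0.1]
wrist_force: [-0.3, -0.8, -0.7]
finger_gap: 0.0007
grip_force: 0.0
```

>>> servo_tool:
  commands:
    - [-1,0,0,0,0,0]
    - [-2,0,0,0,0,0]
    - [-2.7,0,0,0,0,0]
    - [-3.4,0,0,0,0,0]
    - [-4,0,0,0,0,0]
    - [-4.6,0,0,0,0,0]
    - [-4.6,0,0,0,0,0]
    - [-2,0,0,0,0,0]
    - [-2,0,4,0,0,0]
    - [-2,0,8,0,0,0]
    - [-2,0,8,0,0,0]

```text
clock: 5.58
tcp_pos: [0.6288, -0.001, 0.3862]
ee_rot: [-179.9, -0.5, 0.0]
wrist_force: [1.9, -0.7, 1.3]
finger_gap: 0.0007
grip_force: 0.0
```

```bash
python3 shk.py; python3 -c "
from h import *; print(r.get_obs()['joint_positions'])"
```

```text
scene bar slope deg 0.046702014990674966 y at .45,.6 [0.1441 0.1442] 386
knob [0.5995 0.1429 0.1693] [0.02   0.0172 0.0284]
ball [ 0.5768 -0.0027  0.1338] [0.0158 0.0155 0.0176]
column [ 0.545  -0.0424  0.096 ] [0.6378 0.0331 0.1059]
tog [345.4, 217.1] 0.67 78
side bar slope deg -2.080453482553821 y at .45,.6 [0.1561 0.1507] 2489
knob [0.5964 0.1475 0.169 ] [0.0193 0.0199 0.0279]
ball [0.5733 0.001  0.1328] [0.0152 0.014  0.0175]
column [ 0.5427 -0.0387  0.096 ] [0.6341 0.0355 0.106 ]
tog [307.4, 271.0] 0.72 155
5.7833
[   4.45451493   24.8323934   -13.37365306   96.94471419    6.4974817
   59.09896996 -101.07285175]
```

>>> servo_tool:
  commands:
    - [0,0,1,0,0,0]
    - [-1,4,1.5,0,0,-1]
    - [-2,7.5,1.5,0,0,-2]
    - [-2.9,11,1.5,0,0,-2]
    - [-2.9,14.7,1.5,0,0,-2]
    - [-2.9,14.7,1.5,0,0,-2]
    - [-2.9,14.7,1.5,0,0,-2]
    - [-2.9,14.7,1.5,0,0,-2]
    - [-2.9,14.7,1.5,0,0,-2]
  jaw: 80

```text
clock: 6.53
tcp_pos: [0.5977, 0.1438, 0.3942]
ee_rot: [179.9, 0.0, -2.1]
wrist_force: [0.1, -0.5, -0.7]
finger_gap: 0.0568
grip_force: 0.0
```

```bash
python3 - <<'E'
from h import *
o=r.get_obs(); print(o['tcp_pos'],o['ee_rot'],o['finger_gap'])
p,d=snap('wrist','w1')
print(K('wrist')[3][:3,3]); C=cloud('wrist',d)
k=C[(d>0)&(C[...,2]>.15)&(C[...,2]<.19)&(abs(C[...,0]-.598)<.03)&(abs(C[...,1]-.146)<.03)]
print(len(k), k.min(0),k.max(0)) if len(k) else print('none')
E
```

```text
[0.597685   0.14378942 0.39424367] [ 1.79925307e+02  4.51436591e-02 -2.12625735e+00] 0.056799673030391684
[0.67296946 0.13984834 0.37390887]
1562 [0.58777213 0.13489567 0.15019336] [0.60715028 0.15476385 0.18271488]
```

View pics/w1.png

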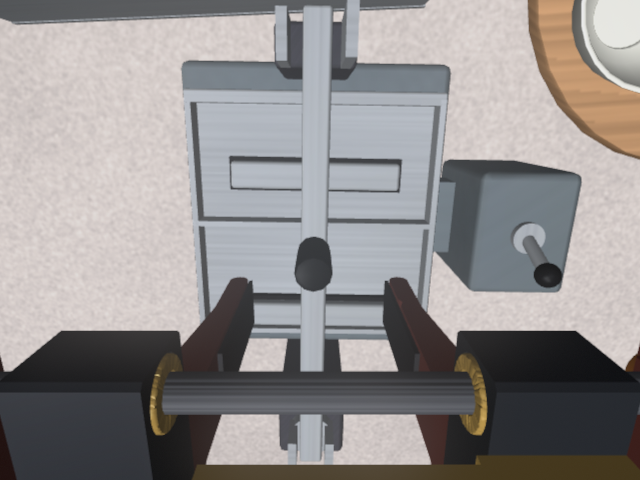

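The wrist view shows the knob at px (313,263) midway between the fingers, and the toggle leaning toward the robot (off). Descending to grip the knob.

>>> servo_tool:
  commands:
    - [0,0.1,-2.5,0,0,0]
    - [0,0.1,-5,0,0,0]
    - [0,0.1,-6.6,0,0,0]
    - [0,0.1,-6.6,0,0,0]
    - [0,0.1,-6.6,0,0,0]

```text
clock: 7.0
tcp_pos: [0.5975, 0.1452, 0.3281]
ee_rot: [179.9, 0.1, -2.1]
wrist_force: [-0.0, 0.1, -0.4]
finger_gap: 0.0602
grip_force: 0.0
```

>>> servo_tool:
  commands:
    - [0,0,0,0,0,0]
    - [0,0,0,0,0,0]
    - [0,0,0,0,0,0]
    - [0,0,0,0,0,0]
    - [0,0,0,0,0,0]
    - [0,0,0,0,0,0]
  jaw: 255

```text
clock: 7.5
tcp_pos: [0.5975, 0.1466, 0.3291]
ee_rot: [-180.0, -0.0, -2.0]
wrist_force: [0.5, 0.3, 0.2]
finger_gap: 0.0239
grip_force: 0.0
```

>>> servo_tool:
  commands:
    - [0,0,0,0,0,0]
    - [0,0,0,0,0,0]
    - [0,0,0,0,0,0]
    - [0,0,0,0,0,0]

```text
clock: 7.83
tcp_pos: [0.5975, 0.1465, 0.3287]
ee_rot: [-180.0, -0.0, -2.0]
wrist_force: [0.8, -0.4, 0.4]
finger_gap: 0.0199
grip_force: 30.0
```

>>> servo_tool:
  commands:
    - [0,0,0.5,0,0,0]
    - [-0.1,0,1,0,0,0]
    - [-0.2,0,1.5,0,0,0]
    - [-0.3,0,2,0,0,0]
    - [-0.3,0,2,0,0,0]
    - [-0.3,0,2,0,0,0]

```text
clock: 8.33
tcp_pos: [0.5931, 0.1467, 0.3483]
ee_rot: [180.0, 0.2, -2.0]
wrist_force: [-5.3, 0.1, -5.9]
finger_gap: 0.0192
grip_force: 30.0
```

>>> servo_tool:
  commands:
    - [-0.04,1.52,0,0,0,6]
    - [-0.23,3.03,0,0,0,12]
    - [-0.58,4.51,0,0,0,18]
    - [-1.08,5.95,0,0,0,24]
    - [-1.73,7.33,0,0,0,30]
    - [-2.52,8.63,0,0,0,36]
    - [-3.44,9.84,0,0,0,42]
    - [-4.48,10.95,0,0,0,48]
    - [-5.63,11.95,0,0,0,54]
    - [-6.88,12.82,0,0,0,60]
    - [-7.76,13.32,0,0,0,64]
    - [-7.76,13.32,0,0,0,64]

```text
clock: 9.33
tcp_pos: [0.5156, 0.2816, 0.3498]
ee_rot: [180.0, -0.2, 62.3]
wrist_force: [1.5, 2.0, -3.4]
finger_gap: 0.0195
grip_force: 30.0
```

>>> servo_tool:
  commands:
    - [-1.38,0.64,0,0,0,6]
    - [-2.82,1.13,0,0,0,12]
    - [-4.31,1.47,0,0,0,18]
    - [-5.82,1.65,0,0,0,24]
    - [-7.34,1.67,0,0,0,30]
    - [-8.1,1.62,0,0,0,33]
    - [-8.1,1.62,0,0,0,33]
    - [-8.1,1.8,-1,0,0,33]
    - [-8.1,1.95,-1.9,0,0,33]
    - [-8.1,1.95,-1.9,0,0,33]

```text
clock: 10.17
tcp_pos: [0.4366, 0.3013, 0.3304]
ee_rot: [179.8, -0.3, 94.9]
wrist_force: [0.0, 6.7, 1.4]
finger_gap: 0.0197
grip_force: 30.0
```

>>> servo_tool:
  commands:
    - [0,0,0,0,0,0]
    - [0,0,0,0,0,0]
    - [0,0,0,0,0,0]
    - [0,0,2.5,0,0,0]
    - [0,0,5,0,0,0]
    - [0,0,8,0,0,0]
    - [0,0,8,0,0,0]
  jaw: 90

```text
clock: 10.75
tcp_pos: [0.4371, 0.3002, 0.415]
ee_rot: [179.6, -0.2, 94.9]
wrist_force: [0.7, 1.3, 1.3]
finger_gap: 0.0563
grip_force: 0.0
```

```bash
python3 find.py | grep -E "knob|jar0|mug|toggle|spoon"; python3 -c "
from h import *; print(r.get_obs()['joint_positions']);snap('side','s1')"
```

```text
scene knob 0.98 [368. 113.] [0.4384 0.3066 0.182 ]
scene toggle_pivot 0.57 [350. 225.] [0.5846 0.0052 0.1   ]
scene jar0 0.96 [260. 388.] zt 0.06318402751248432 topmed [ 0.6548 -0.3984  0.0601] top mid [ 0.6533 -0.3972  0.0602] [ 26.  52. 112.]
scene jar0 0.87 [235. 265.] zt 0.06314748237311406 topmed [ 0.4106 -0.2016  0.0601] top mid [ 0.4077 -0.2004  0.0608] [97. 94. 87.]
scene jar0 0.84 [207. 307.] zt 0.0636637598100966 topmed [ 0.4383 -0.3236  0.0602] top mid [ 0.4372 -0.3229  0.0605] [99. 96. 90.]
scene jar0 0.67 [242. 344.] zt 0.06330757320115517 topmed [ 0.5609 -0.3481  0.0601] top mid [ 0.5596 -0.3469  0.0603] [103. 100.  95.]
scene jar0 0.57 [374. 214.] zt 0.14396715984952277 topmed [0.4465 0.2521 0.1402] top mid [0.5618 0.2106 0.1596] [72. 78. 78.]
scene mug 0.64 [278. 224.] zt 0.08617790199332316 topmed [ 0.4118 -0.0475  0.0836] top mid [ 0.4119 -0.0448  0.0843] [26. 40. 55.]
scene spoon 0.83 [248. 302.] zt 0.021806642151062584 topmed [ 0.4995 -0.2946  0.0173] top mid [ 0.5033 -0.272   0.0375] [98. 62. 35.]
scene spoon 0.64 [372. 214.] zt 0.144088033864245 topmed [0.4463 0
[... 218 characters left out ...]
34 topmed [ 0.5559 -0.3399  0.0597] top mid [ 0.5563 -0.3452  0.0583] [128. 114. 102.]
side jar0 0.8 [306. 196.] zt 0.06119131114264155 topmed [ 0.6503 -0.3898  0.0597] top mid [ 0.6512 -0.3947  0.0576] [ 56.  76. 133.]
side mug 0.75 [412. 329.] zt 0.3340208815756732 topmed [0.4497 0.3198 0.3341] top mid [0.4365 0.3186 0.3342] [ 69.  86. 103.]
side mug 0.73 [285. 396.] zt 0.15683183123507408 topmed [0.4389 0.3096 0.1688] top mid [0.5777 0.2292 0.2408] [119. 123. 122.]
side spoon 0.61 [368. 252.] zt 0.02061027889141572 topmed [ 0.4953 -0.2765  0.0162] top mid [ 0.4936 -0.2657  0.0174] [136.  97.  68.]
[ -5.39611661  18.33883239 -43.26028319 106.51078219  14.3141992
  60.69449227 -49.28662877]
```

View pics/s1.png

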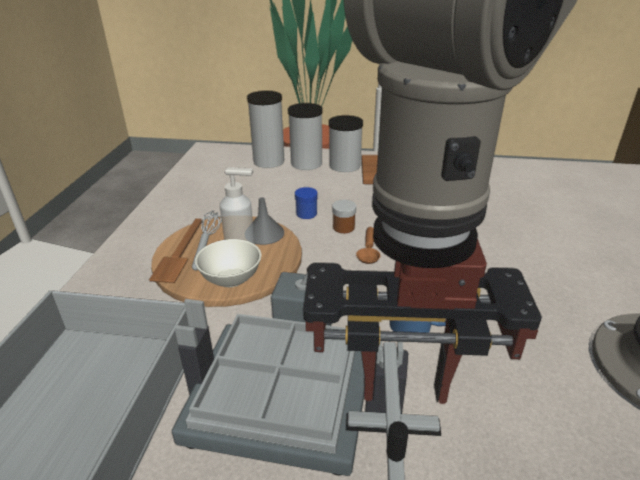

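Bar is swung aside (knob at px (397,440)), the tray is clear, three amber jars. Now jar A at (0.409, -0.200), using yaw 0.

>>> servo_tool:
  commands:
    - [1,-3.5,0,0,0,-7]
    - [2,-7,0,0,0,-14]
    - [3,-10.5,0,0,0,-21]
    - [4,-14,0,0,0,-28]
    - [5,-17.5,0,0,0,-35]
    - [6,-21,0,0,0,-42]
    - [6.5,-24.5,0,0,0,-49]
    - [6.5,-28,0,0,0,-56]
    - [6.5,-31.5,0,0,0,-63]
    - [6,-35,0,0,0,-70]
    - [4,-38.5,0,0,0,-77]
    - [3,-42,0,0,0,-84]
  jaw: 0

```text
clock: 13.5
tcp_pos: [0.4644, -0.1224, 0.4096]
ee_rot: [-180.0, 0.0, 10.7]
wrist_force: [-0.9, -0.5, 0.4]
finger_gap: 0.0876
grip_force: 0.0
```

>>> servo_tool:
  commands:
    - [0,0,0,0,0,-5]
    - [0,0,0,0,0,-5]
    - [0,0,0,0,0,-5]

```text
clock: 13.75
tcp_pos: [0.466, -0.1203, 0.4098]
ee_rot: [-180.0, -0.0, 6.2]
wrist_force: [0.1, 0.4, -0.9]
finger_gap: 0.0877
grip_force: 0.0
```

>>> servo_tool:
  commands:
    - [-2.5,-3,0,0,0,-6]
    - [-5.7,-5.5,0,0,0,-6]
    - [-5.7,-8,0,0,0,-6]
    - [-5.7,-8,0,0,0,-6]
    - [-5.7,-8,0,0,0,-6]

```text
clock: 14.17
tcp_pos: [0.4094, -0.2004, 0.4098]
ee_rot: [-180.0, -0.0, 0.1]
wrist_force: [0.5, 0.3, 0.7]
finger_gap: 0.0876
grip_force: 0.0
```

```bash
cat > jar.py <<'E'
from h import *
np.set_printoptions(precision=4,suppress=True)
o=r.get_obs(); print(o['clock'],o['tcp_pos'],o['ee_rot'],o['finger_gap'])
p,d=snap('wrist'); C=cloud('wrist',d)
t=o['tcp_pos']
for z0,z1 in [(.052,.068),(.112,.128)]:
    M=((d>0)&(C[...,2]>z0)&(C[...,2]<z1)).astype(np.uint8)
    n,L,S,_=cv2.connectedComponentsWithStats(M)
    for i in range(1,n):
        if S[i,4]<150: continue
        P=C[L==i]; (c,rad)=cv2.minEnclosingCircle(P[:,:2].astype(np.float32))
        print('z',z0,np.array(c),'r',round(rad,4),S[i,4],p[L==i].mean(0).round())
E
python3 jar.py
```

```text
14.1667 [ 0.4094 -0.2004  0.4098] [-179.9889   -0.0394    0.1357] 0.08759402945695977
z 0.052 [ 0.5576 -0.0044] r 0.0359 757 [42. 45. 47.]
z 0.052 [ 0.5577 -0.3464] r 0.0271 3864 [158. 160. 165.]
z 0.052 [ 0.4354 -0.3221] r 0.027 3408 [164. 166. 170.]
z 0.052 [ 0.4134 -0.0541] r 0.0345 614 [52. 57. 67.]
z 0.052 [ 0.4079 -0.0432] r 0.032 937 [45. 52. 62.]
z 0.052 [ 0.4071 -0.2013] r 0.0269 3109 [166. 168. 173.]
```

>>> servo_tool:
  commands:
    - [-0.2,-0.1,-3,0,0,0]
    - [-0.2,-0.1,-6.5,0,0,0]
    - [-0.2,-0.1,-10,0,0,0]
    - [-0.2,-0.1,-13.5,0,0,0]
    - [-0.2,-0.1,-16.5,0,0,0]
    - [-0.2,-0.1,-18.5,0,0,0]
    - [-0.2,-0.1,-19.9,0,0,0]
    - [-0.2,-0.1,-19.9,0,0,0]
    - [-0.2,-0.1,-19.9,0,0,0]
    - [-0.2,-0.1,-19.9,0,0,0]

```text
clock: 15.05
tcp_pos: [0.4079, -0.2009, 0.2114]
ee_rot: [-180.0, -0.1, 0.1]
wrist_force: [-0.0, -0.2, 0.4]
finger_gap: 0.0877
grip_force: 0.0
```

>>> servo_tool:
  commands:
    - [0,0,0,0,0,0]
    - [0,0,0,0,0,0]
    - [0,0,0,0,0,0]
    - [0,0,0,0,0,0]
    - [0,0,0,0,0,0]
    - [0,0,0,0,0,0]
    - [0,0,0,0,0,0]
  jaw: 255

```text
clock: 15.63
tcp_pos: [0.4069, -0.2018, 0.2109]
ee_rot: [180.0, -0.0, -0.0]
wrist_force: [-1.7, 0.5, 4.1]
finger_gap: 0.0536
grip_force: 30.0
```

>>> servo_tool:
  commands:
    - [0,0,3.5,0,0,0]
    - [0,0,7,0,0,0]
    - [0,0,11,0,0,0]
    - [0,0,15,0,0,0]
    - [1,1,18,0,0,0]
    - [3,4,18,0,0,0]
    - [5,7.5,18,0,0,0]
    - [7,11,18,0,0,0]
    - [9,14.5,18,0,0,0]
    - [11,18,18,0,0,0]
    - [13,21.5,18,0,0,0]
    - [13,21.5,18,0,0,0]

```text
clock: 16.63
tcp_pos: [0.539, 0.0214, 0.3908]
ee_rot: [-179.7, -0.1, 0.6]
wrist_force: [0.2, 0.0, -0.5]
finger_gap: 0.0533
grip_force: 30.0
```

>>> servo_tool:
  commands:
    - [2,3.2,0,0,0,0]
    - [4,6.5,0,0,0,0]
    - [6,10,0,0,0,0]
    - [8,13.5,0,0,0,0]
    - [10,16.5,0,0,0,0]
    - [10.7,17.6,0,0,0,0]
    - [10.7,17.6,0,0,0,0]
    - [10.7,17.6,0,0,0,0]

```text
clock: 17.3
tcp_pos: [0.6436, 0.1893, 0.3895]
ee_rot: [180.0, 0.1, 0.1]
wrist_force: [-0.3, -0.7, -1.0]
finger_gap: 0.0534
grip_force: 30.0
```

```bash
python3 - <<'E'
from h import *
o=r.get_obs(); print(o['clock'],o['tcp_pos'],o['ee_rot'],o['finger_gap'],o['wrist_force'])
p,d=snap('wrist','w2')
for q in ['notch','pivot','toggle_pivot','tray_in','pocket0']:
    z={'notch':.128,'pivot':.134,'toggle_pivot':.1}.get(q,.06)
    for m in cams.mark_of(q,'wrist')[:1]: print(q,m['score'],ray('wrist',m['position'],z),np.round(m['position']))
print(proj('wrist',[.597,.147,.06]),proj('wrist',[.6446,.1899,.06]))
E
```

```text
17.3 [0.64357335 0.18934488 0.38952575] [1.79957695e+02 1.10086644e-01 6.93457982e-02] 0.05343664057373548 [-0.25723358 -0.71839298 -0.99635782]
notch 0.53 [0.63875706 0.15655646 0.128     ] [365. 253.]
toggle_pivot 0.86 [ 0.58544631 -0.00625446  0.1       ] [579. 310.]
tray_in 0.82 [0.59632089 0.14052382 0.06      ] [374. 276.]
pocket0 0.81 [0.64280381 0.09672116 0.06      ] [432. 221.]
(np.float64(366.1002915885088), np.float64(275.51946668638425)) (np.float64(313.7882084762151), np.float64(219.22019265508774))
```

View pics/w2.png

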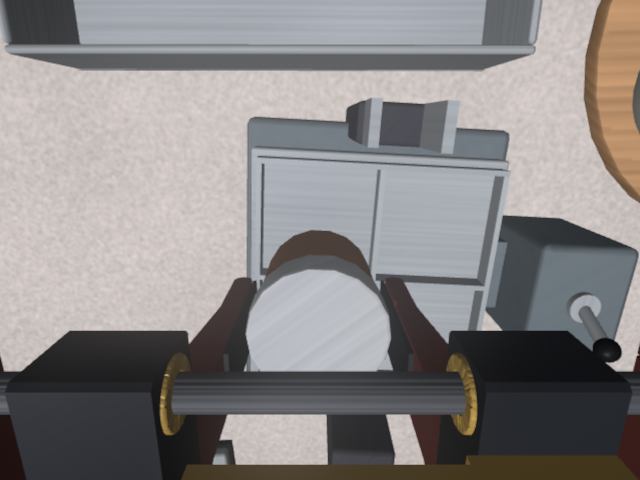

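The jar is held over the back left compartment. The divider cross is at px (374,276), so I shift y by −2 mm and lower.

>>> servo_tool:
  commands:
    - [0,-0.2,-3,0,0,0]
    - [0,-0.2,-6,0,0,0]
    - [0,-0.2,-8.5,0,0,0]
    - [0,-0.2,-10,0,0,0]
    - [0,-0.2,-11,0,0,0]
    - [0,-0.2,-11.5,0,0,0]
    - [0,-0.2,-11.7,0,0,0]
    - [0,-0.2,-11.7,0,0,0]
    - [0,-0.2,-11.7,0,0,0]

```text
clock: 18.35
tcp_pos: [0.6443, 0.1874, 0.275]
ee_rot: [-180.0, -0.1, -0.0]
wrist_force: [-0.2, 0.4, -2.2]
finger_gap: 0.0531
grip_force: 30.0
```

>>> servo_tool:
  commands:
    - [0,0,-0.1,0,0,0]
    - [0,0,-0.1,0,0,0]
    - [0,0,-0.1,0,0,0]

```text
clock: 18.6
tcp_pos: [0.644, 0.1873, 0.2733]
ee_rot: [-180.0, -0.1, 0.0]
wrist_force: [0.1, -0.1, -2.1]
finger_gap: 0.0535
grip_force: 30.0
```

>>> servo_tool:
  commands:
    - [0,0,-0.15,0,0,0]
    - [0,0,-0.25,0,0,0]
    - [0,0,-0.25,0,0,0]

```text
clock: 18.85
tcp_pos: [0.644, 0.1873, 0.271]
ee_rot: [-180.0, -0.0, -0.0]
wrist_force: [-1.1, 0.1, 3.2]
finger_gap: 0.0532
grip_force: 30.0
```

>>> servo_tool:
  commands:
    - [0,0,0,0,0,0]
    - [0,0,0,0,0,0]
    - [0,0,0,0,0,0]
    - [0,0,0,0,0,0]
    - [0,0,2,0,0,0]
    - [0,0,5,0,0,0]
    - [0,0,9,0,0,0]
    - [0,0,13,0,0,0]
    - [0,0,13,0,0,0]
  jaw: 55

```text
clock: 19.6
tcp_pos: [0.6456, 0.1884, 0.4092]
ee_rot: [-179.7, -0.7, -0.0]
wrist_force: [1.2, 0.5, 0.7]
finger_gap: 0.0687
grip_force: 0.0
```

```bash
python3 jar.py; python3 find.py | grep jar
```

```text
19.6 [0.6456 0.1884 0.4092] [-179.7261   -0.7267   -0.0103] 0.0687029685755899
z 0.052 [0.7875 0.3819] r 0.0217 793 [57. 58. 60.]
z 0.052 [0.7878 0.0543] r 0.0215 534 [ 98. 100. 103.]
z 0.052 [ 0.7333 -0.0562] r 0.039 626 [86. 85. 81.]
z 0.052 [0.7575 0.2178] r 0.1671 1311 [92. 93. 96.]
z 0.052 [0.595  0.1445] r 0.1371 3038 [148. 152. 158.]
z 0.052 [0.6411 0.1872] r 0.0607 6047 [154. 158. 164.]
z 0.052 [0.6365 0.096 ] r 0.0602 10646 [155. 160. 166.]
z 0.052 [ 0.5881 -0.0034] r 0.054 1191 [60. 64. 68.]
z 0.052 [0.5508 0.1917] r 0.0604 8658 [154. 159. 166.]
z 0.052 [0.5444 0.1208] r 0.0456 2878 [154. 159. 165.]
z 0.052 [0.5641 0.0742] r 0.0274 1195 [144. 148. 154.]
z 0.112 [0.7141 0.1237] r 0.0131 253 [ 99. 101. 104.]
z 0.112 [0.642  0.1852] r 0.0272 4421 [179. 182. 188.]
z 0.112 [ 0.5799 -0.0034] r 0.0054 196 [90. 93. 96.]
z 0.112 [0.4734 0.2589] r 0.0195 392 [64. 62. 63.]
z 0.112 [0.4571 0.1516] r 0.0244 865 [70. 69. 73.]
scene jar0 0.89 [220. 355.] zt 0.06335423160237845 topmed [ 0.5435 -0.3866  0.0601] top mid [ 0.5423 -0.3858  0.0605] [106. 104.  98.]
scene jar0 0.87 [202. 308.] z
[... 195 characters left out ...]
.6455 0.1866 0.1201] [92. 88. 81.]
scene jar0 0.64 [261. 386.] zt 0.06323607645556285 topmed [ 0.6553 -0.3985  0.06  ] top mid [ 0.6546 -0.3976  0.0603] [ 24.  52. 116.]
side jar0 0.97 [236. 374.] zt 0.12121011139995806 topmed [0.6423 0.1916 0.1197] top mid [0.6431 0.1887 0.1178] [118. 109. 100.]
side jar0 0.92 [353. 206.] zt 0.061613749992114324 topmed [ 0.5396 -0.3792  0.0598] top mid [ 0.5402 -0.3829  0.0584] [114. 102.  91.]
side jar0 0.85 [398. 224.] zt 0.06167082636629997 topmed [ 0.4344 -0.3143  0.0598] top mid [ 0.4344 -0.321   0.0583] [113. 101.  90.]
side jar0 0.65 [303. 202.] zt 0.06125935840809985 topmed [ 0.6509 -0.3901  0.0597] top mid [ 0.6516 -0.3957  0.0579] [ 52.  69. 117.]
```

>>> servo_tool:
  commands:
    - [-1.4,-3.5,0,0,0,0]
    - [-2.9,-7,0,0,0,0]
    - [-4.3,-10.5,0,0,0,0]
    - [-5.7,-14,0,0,0,0]
    - [-7.2,-17.5,0,0,0,0]
    - [-8.6,-21,0,0,0,0]
    - [-10,-24.5,0,0,0,0]
    - [-11.4,-28,0,0,0,0]
    - [-12.9,-31.5,0,0,0,0]
    - [-14.3,-35,0,0,0,0]
    - [-15.7,-38.5,0,0,0,0]
    - [-17.2,-42,0,0,0,0]
  jaw: 0

```text
clock: 22.35
tcp_pos: [0.471, -0.2343, 0.4005]
ee_rot: [180.0, -0.0, 0.0]
wrist_force: [1.3, -0.6, -0.1]
finger_gap: 0.088
grip_force: 0.0
```

>>> servo_tool:
  commands:
    - [0,0,0,0,0,0]
    - [0,0,0,0,0,0]

```text
clock: 22.52
tcp_pos: [0.4707, -0.235, 0.4002]
ee_rot: [180.0, 0.0, -0.3]
wrist_force: [0.4, 0.3, -0.7]
finger_gap: 0.0875
grip_force: 0.0
```

>>> servo_tool:
  commands:
    - [-1.2,-3,0,0,0,0]
    - [-2.4,-6,0,0,0,0]
    - [-3.5,-8.7,0,0,0,0]
    - [-3.5,-8.7,0,0,0,0]
    - [-3.5,-8.7,0,0,0,0]

```text
clock: 22.93
tcp_pos: [0.437, -0.3198, 0.4001]
ee_rot: [-180.0, -0.0, -0.1]
wrist_force: [-0.3, 0.4, 0.3]
finger_gap: 0.0879
grip_force: 0.0
```

```bash
python3 jar.py
```

```text
22.9333 [ 0.437  -0.3198  0.4001] [-179.9835   -0.0151   -0.0625] 0.08794047908623691
z 0.052 [ 0.5407 -0.3854] r 0.0271 4329 [154. 155. 160.]
z 0.052 [ 0.4354 -0.3221] r 0.0269 3298 [155. 156. 161.]
z 0.052 [ 0.4096 -0.0587] r 0.0332 1016 [28. 37. 48.]
```

>>> servo_tool:
  commands:
    - [-0.1,-0.1,-3.5,0,0,0]
    - [-0.1,-0.1,-7,0,0,0]
    - [-0.1,-0.1,-10.5,0,0,0]
    - [-0.1,-0.1,-14,0,0,0]
    - [-0.1,-0.1,-17,0,0,0]
    - [-0.1,-0.1,-19,0,0,0]
    - [-0.1,-0.1,-19,0,0,0]
    - [-0.1,-0.1,-19,0,0,0]

```text
clock: 23.65
tcp_pos: [0.4369, -0.3188, 0.2097]
ee_rot: [-179.9, 0.1, 0.2]
wrist_force: [0.5, -0.4, 0.9]
finger_gap: 0.0878
grip_force: 0.0
```

>>> servo_tool:
  commands:
    - [0,0,0,0,0,0]
    - [0,0,0,0,0,0]
    - [0,0,0,0,0,0]
    - [0,0,0,0,0,0]
    - [0,0,0,0,0,0]
    - [0,0,0,0,0,0]
    - [0,0,0,0,0,0]
    - [0,0,0,0,0,0]
  jaw: 255

```text
clock: 24.32
tcp_pos: [0.436, -0.3212, 0.2108]
ee_rot: [180.0, -0.1, -0.0]
wrist_force: [-0.6, -0.7, 8.1]
finger_gap: 0.0531
grip_force: 30.0
```

>>> servo_tool:
  commands:
    - [0,0,3.5,0,0,0]
    - [0,0,7,0,0,0]
    - [0,0,11,0,0,0]
    - [0,0,15,0,0,0]
    - [1,1,18,0,0,0]
    - [3,4,18,0,0,0]
    - [4.5,7.5,18,0,0,0]
    - [6.2,11,18,0,0,0]
    - [8,14.5,18,0,0,0]
    - [9.5,18,18,0,0,0]
    - [11,21.5,18,0,0,0]
    - [11,21.5,18,0,0,0]

```text
clock: 25.32
tcp_pos: [0.548, -0.0969, 0.3901]
ee_rot: [-179.7, -0.1, 0.7]
wrist_force: [0.4, 1.4, -0.4]
finger_gap: 0.0536
grip_force: 30.0
```

>>> servo_tool:
  commands:
    - [1.5,3.5,0,0,0,0]
    - [3,7,0,0,0,0]
    - [4.7,10.5,0,0,0,0]
    - [6.3,14,0,0,0,0]
    - [8,17.5,0,0,0,0]
    - [9.4,20.4,0,0,0,0]
    - [9.4,20.4,0,0,0,0]
    - [9.4,20.4,0,0,0,0]

```text
clock: 25.98
tcp_pos: [0.6396, 0.1006, 0.3891]
ee_rot: [-179.9, 0.1, 0.2]
wrist_force: [0.1, -1.1, -1.3]
finger_gap: 0.0531
grip_force: 30.0
```

>>> servo_tool:
  commands:
    - [0,0,0,0,0,0]
    - [0,0,0,0,0,0]

```text
clock: 26.15
tcp_pos: [0.6396, 0.0962, 0.3896]
ee_rot: [179.9, 0.1, -0.1]
wrist_force: [0.3, 0.2, -2.2]
finger_gap: 0.0535
grip_force: 30.0
```

>>> servo_tool:
  commands:
    - [0,0.1,-3,0,0,0]
    - [0,0.1,-6,0,0,0]
    - [0,0.1,-8.5,0,0,0]
    - [0,0.1,-10,0,0,0]
    - [0,0.1,-11,0,0,0]
    - [0,0.1,-11.5,0,0,0]
    - [0,0.1,-11.7,0,0,0]
    - [0,0.1,-11.9,0,0,0]
    - [0,0.1,-11.9,0,0,0]
    - [0,0.1,-11.9,0,0,0]
    - [0,0.1,-11.9,0,0,0]

```text
clock: 27.07
tcp_pos: [0.6401, 0.0993, 0.2721]
ee_rot: [-180.0, -0.1, 0.0]
wrist_force: [0.5, -0.0, -1.5]
finger_gap: 0.0536
grip_force: 30.0
```

>>> servo_tool:
  commands:
    - [0,0,0,0,0,0]
    - [0,0,0,0,0,0]
    - [0,0,0,0,0,0]
    - [0,0,0,0,0,0]
    - [0,0,2,0,0,0]
    - [0,0,5,0,0,0]
    - [0,0,9,0,0,0]
    - [0,0,13,0,0,0]
    - [0,0,13,0,0,0]
  jaw: 55

```text
clock: 27.82
tcp_pos: [0.6418, 0.1002, 0.4103]
ee_rot: [-179.8, -0.8, -0.0]
wrist_force: [2.0, 1.7, 1.2]
finger_gap: 0.0692
grip_force: 0.0
```

```bash
python3 jar.py | grep -E "0.112|^2"; python3 find.py | grep jar
```

```text
27.8167 [0.6418 0.1002 0.4103] [-179.8265   -0.7701   -0.0006] 0.06918312327308644
z 0.112 [0.7153 0.1538] r 0.013 209 [74. 75. 77.]
z 0.112 [0.6417 0.1852] r 0.0271 4449 [185. 187. 194.]
z 0.112 [0.6368 0.0973] r 0.0271 4372 [186. 189. 196.]
z 0.112 [ 0.5775 -0.0042] r 0.0044 200 [93. 95. 98.]
z 0.112 [0.4546 0.1683] r 0.0403 1161 [74. 74. 78.]
scene jar0 0.84 [222. 354.] zt 0.06299451844679069 topmed [ 0.5444 -0.3866  0.06  ] top mid [ 0.5421 -0.3859  0.0604] [107. 105. 100.]
scene jar0 0.75 [392. 214.] zt 0.12346620168086322 topmed [0.6424 0.0957 0.1201] top mid [0.6414 0.0977 0.1205] [93. 89. 82.]
scene jar0 0.67 [413. 192.] zt 0.12300654877235584 topmed [0.6469 0.1839 0.12  ] top mid [0.6455 0.1856 0.1203] [93. 89. 82.]
scene jar0 0.63 [368. 214.] zt 0.14831410974692655 topmed [0.4478 0.1828 0.1453] top mid [0.5789 0.1193 0.2387] [69. 75. 75.]
scene jar0 0.58 [260. 388.] zt 0.06318130981741282 topmed [ 0.6549 -0.3983  0.06  ] top mid [ 0.6539 -0.397   0.0605] [ 25.  53. 116.]
side jar0 0.88 [304. 200.] zt 0.06150766993086088 topmed [ 0.65   -0.3902  0.0596] top mid [ 0.6506 -0.3953  0.0582] [ 45.  62. 111.]
side jar0 0.83 [235. 373.] zt 0.12125647213343974 topmed [0.6421 0.1921 0.1197] top mid [0.6435 0.1881 0.1179] [113. 104.  95.]
side jar0 0.79 [355. 207.] zt 0.061449689098215 topmed [ 0.5391 -0.3799  0.0596] top mid [ 0.5401 -0.3836  0.0582] [111. 100.  90.]
side jar0 0.63 [259. 326.] zt 0.1212971713102128 topmed [0.6371 0.1041 0.1197] top mid [0.6384 0.1003 0.1182] [114. 105.  96.]
```

>>> servo_tool:
  commands:
    - [-1,-3.5,0,0,0,0]
    - [-2,-7,0,0,0,0]
    - [-3,-10.5,0,0,0,0]
    - [-4,-14,0,0,0,0]
    - [-5,-17.5,0,0,0,0]
    - [-6,-21,0,0,0,0]
    - [-7,-24.5,0,0,0,0]
    - [-8,-28,0,0,0,0]
    - [-9,-31.5,0,0,0,0]
    - [-9.9,-35,0,0,0,0]
    - [-9.9,-38.5,0,0,0,0]
    - [-9.9,-42,0,0,0,0]
  jaw: 0

```text
clock: 30.57
tcp_pos: [0.54, -0.3226, 0.4015]
ee_rot: [180.0, -0.0, -0.0]
wrist_force: [0.6, 0.1, 0.4]
finger_gap: 0.0878
grip_force: 0.0
```

>>> servo_tool:
  commands:
    - [0,-3,0,0,0,0]
    - [0,-5.5,0,0,0,0]
    - [0,-5.5,0,0,0,0]
    - [0,-5.5,0,0,0,0]

```text
clock: 30.9
tcp_pos: [0.5402, -0.3774, 0.4007]
ee_rot: [180.0, 0.0, -0.2]
wrist_force: [-0.3, 0.2, -0.9]
finger_gap: 0.0881
grip_force: 0.0
```

```bash
python3 jar.py
```

```text
30.9 [ 0.5402 -0.3774  0.4007] [179.9977   0.0276  -0.1702] 0.08808434423765085
z 0.052 [ 0.6995 -0.2524] r 0.0219 796 [66. 66. 67.]
z 0.052 [ 0.6521 -0.3963] r 0.0271 4356 [ 53.  78. 154.]
z 0.052 [ 0.5408 -0.3852] r 0.027 3308 [158. 159. 164.]
```

>>> servo_tool:
  commands:
    - [0,-0.7,0,0,0,0]
    - [0,-0.7,-3.5,0,0,0]
    - [0,-0.7,-7,0,0,0]
    - [0,-0.7,-10.5,0,0,0]
    - [0,-0.7,-14,0,0,0]
    - [0,-0.7,-17,0,0,0]
    - [0,-0.7,-18.9,0,0,0]
    - [0,-0.7,-18.9,0,0,0]
    - [0,-0.7,-18.9,0,0,0]

```text
clock: 31.7
tcp_pos: [0.5412, -0.3817, 0.2117]
ee_rot: [-179.9, 0.1, 0.1]
wrist_force: [-0.0, -1.1, 0.1]
finger_gap: 0.0879
grip_force: 0.0
```

>>> servo_tool:
  commands:
    - [0,0,0,0,0,0]
    - [0,0,0,0,0,0]
    - [0,0,0,0,0,0]
    - [0,0,0,0,0,0]
    - [0,0,0,0,0,0]
    - [0,0,0,0,0,0]
    - [0,0,0,0,0,0]
    - [0,0,0,0,0,0]
  jaw: 255

```text
clock: 32.37
tcp_pos: [0.5411, -0.3836, 0.2131]
ee_rot: [179.9, -0.1, -0.0]
wrist_force: [-0.6, -1.7, 6.6]
finger_gap: 0.0531
grip_force: 30.0
```

>>> servo_tool:
  commands:
    - [0,0,3.5,0,0,0]
    - [0,0,7,0,0,0]
    - [0,0,11,0,0,0]
    - [0,0,15,0,0,0]
    - [0,1,18.5,0,0,0]
    - [0,4,19,0,0,0]
    - [0,8,19,0,0,0]
    - [0,12,19,0,0,0]
    - [0,16,19,0,0,0]
    - [0,20,19,0,0,0]
    - [0,24,19,0,0,0]
    - [0,24,19,0,0,0]

```text
clock: 33.37
tcp_pos: [0.5408, -0.1329, 0.4018]
ee_rot: [-179.7, 0.1, 0.7]
wrist_force: [0.5, 1.5, -3.1]
finger_gap: 0.0532
grip_force: 30.0
```

>>> servo_tool:
  commands:
    - [0,3.5,0,0,0,0]
    - [0,7,0,0,0,0]
    - [0,10.5,0,0,0,0]
    - [0.5,14,0,0,0,0]
    - [0.9,17.5,0,0,0,0]
    - [0.9,21,0,0,0,0]
    - [0.9,24.5,0,0,0,0]
    - [0.9,24.5,0,0,0,0]
    - [0.9,24.5,0,0,0,0]

```text
clock: 34.12
tcp_pos: [0.5491, 0.1049, 0.4015]
ee_rot: [-180.0, 0.1, 0.3]
wrist_force: [0.2, -0.8, -2.1]
finger_gap: 0.0537
grip_force: 30.0
```

>>> servo_tool:
  commands:
    - [0,0,0,0,0,0]
    - [0,0,0,0,0,0]

```text
clock: 34.28
tcp_pos: [0.5498, 0.1006, 0.4016]
ee_rot: [179.9, 0.1, -0.1]
wrist_force: [-0.6, -0.6, -1.6]
finger_gap: 0.0538
grip_force: 30.0
```

>>> servo_tool:
  commands:
    - [0,0,-3,0,0,0]
    - [0,0,-6,0,0,0]
    - [0,0,-9,0,0,0]
    - [0,0,-11,0,0,0]
    - [0,0,-12,0,0,0]
    - [0,0,-12.5,0,0,0]
    - [0,0,-12.7,0,0,0]
    - [0,0,-12.9,0,0,0]
    - [0,0,-12.9,0,0,0]
    - [0,0,-12.9,0,0,0]
    - [0,0,-12.9,0,0,0]

```text
clock: 35.2
tcp_pos: [0.5502, 0.1023, 0.2741]
ee_rot: [-180.0, -0.1, 0.0]
wrist_force: [0.9, -0.4, -2.1]
finger_gap: 0.0536
grip_force: 30.0
```

>>> servo_tool:
  commands:
    - [0,0,0,0,0,0]
    - [0,0,0,0,0,0]
    - [0,0,0,0,0,0]
    - [0,0,0,0,0,0]
    - [0,0,2,0,0,0]
    - [0,0,5,0,0,0]
    - [0,0,9,0,0,0]
    - [0,0,13,0,0,0]
    - [0,0,13,0,0,0]
  jaw: 55

```text
clock: 35.95
tcp_pos: [0.5518, 0.1034, 0.4112]
ee_rot: [-179.8, -0.7, 0.0]
wrist_force: [1.4, -0.1, 0.5]
finger_gap: 0.0692
grip_force: 0.0
```

```bash
python3 jar.py | grep -E "0.112|^3"; python3 find.py | grep -E "jar|knob|toggle"; python3 -c "
from h import *; snap('scene','sc2')"
```

```text
35.95 [0.5518 0.1034 0.4112] [-179.8354   -0.7199    0.0092] 0.06923707673203194
z 0.112 [0.642 0.185] r 0.0272 5713 [187. 190. 197.]
z 0.112 [0.6366 0.0973] r 0.027 5612 [190. 193. 200.]
z 0.112 [ 0.5796 -0.0029] r 0.0058 180 [ 99. 102. 105.]
z 0.112 [0.5471 0.1002] r 0.0271 4353 [189. 192. 199.]
z 0.112 [0.4853 0.2602] r 0.011 256 [66. 63. 64.]
z 0.112 [0.4547 0.1517] r 0.0253 1046 [79. 80. 85.]
scene toggle_pivot 0.36 [380. 189.] [0.5742 0.153  0.1   ]
scene jar0 0.88 [394. 213.] zt 0.12321877248835886 topmed [0.6422 0.0968 0.1202] top mid [0.6419 0.0978 0.12  ] [91. 87. 80.]
scene jar0 0.81 [361. 202.] zt 0.12316656244126986 topmed [0.5528 0.1005 0.1205] top mid [0.5517 0.1022 0.1206] [91. 87. 81.]
scene jar0 0.72 [413. 192.] zt 0.12336057629230729 topmed [0.6481 0.1828 0.1203] top mid [0.6454 0.1633 0.1201] [92. 88. 82.]
scene jar0 0.59 [261. 389.] zt 0.06309101842902187 topmed [ 0.655  -0.3986  0.0599] top mid [ 0.6541 -0.3976  0.0605] [ 28.  54. 114.]
side knob 0.9 [396. 426.] [0.4383 0.3032 0.182 ]
side toggle_pivot 0.89 [301. 286.] [0.5883 0.0006 0.1   ]
side jar0 0.94 [235. 373.] zt 0.12134300943280622 topmed [0.642  0.1916 0.1197] top mid [0.6431 0.1884 0.118 ] [110. 102.  94.]
side jar0 0.87 [317. 336.] zt 0.12120117301201803 topmed [0.5482 0.1074 0.1197] top mid [0.5487 0.1036 0.1178] [109. 100.  92.]
side jar0 0.71 [261. 328.] zt 0.12127565953332592 topmed [0.637  0.1042 0.1197] top mid [0.6377 0.1001 0.118 ] [111. 103.  94.]
side jar0 0.2 [297. 398.] zt 0.15809120264452622 topmed [0.4388 0.3095 0.17  ] top mid [0.5776 0.2175 0.1866] [93. 96. 96.]
```

View pics/sc2.png

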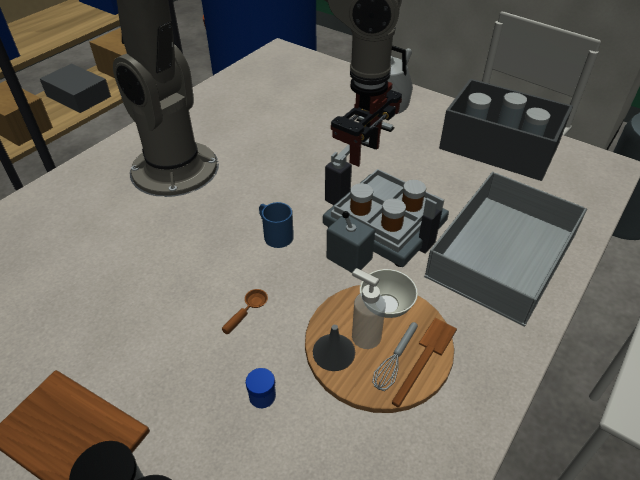

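All three amber jars stand in the tray at px (361,199), (393,214) and (413,195), and the table holds no other amber jar. Back to the knob.

>>> servo_tool:
  commands:
    - [-1,2,0,0,0,7]
    - [-2,4,0,0,0,14]
    - [-3,6,0,0,0,21]
    - [-4,8,0,0,0,28]
    - [-5,10,0,0,0,35]
    - [-6,12,0,0,0,42]
    - [-7,14,0,0,0,49]
    - [-8,16,0,0,0,56]
    - [-9,17.5,0,0,0,63]
    - [-10,18.5,0,0,0,70]
    - [-11,19.5,0,0,0,77]
    - [-11.3,20,0,0,0,84]
  jaw: 80

```text
clock: 38.75
tcp_pos: [0.4351, 0.3038, 0.4034]
ee_rot: [-180.0, -0.0, 84.5]
wrist_force: [0.3, -0.7, -0.6]
finger_gap: 0.0603
grip_force: 0.0
```

>>> servo_tool:
  commands:
    - [0,0,0,0,0,5]
    - [0,0,0,0,0,10]
    - [0,0,0,0,0,10]
    - [0,0,0,0,0,10]

```text
clock: 39.08
tcp_pos: [0.437, 0.3021, 0.4031]
ee_rot: [-180.0, -0.0, 93.8]
wrist_force: [-0.6, 0.6, 0.5]
finger_gap: 0.0603
grip_force: 0.0
```

```bash
python3 - <<'E'
from h import *
o=r.get_obs(); print(o['clock'],o['tcp_pos'],o['ee_rot'],o['finger_gap'])
p,d=snap('wrist','w3'); C=cloud('wrist',d)
k=C[(d>0)&(C[...,2]>.172)&(C[...,2]<.19)&(abs(C[...,0]-.438)<.03)&(abs(C[...,1]-.302)<.03)]
print(len(k), k.min(0),k.max(0),cv2.minEnclosingCircle(k[:,:2].astype('f4')))
E
```

```text
39.0833 [0.43697133 0.30207027 0.40312647] [-1.79994977e+02 -6.23192157e-03  9.38410623e+01] 0.06027680425022684
1078 [0.42711944 0.29445489 0.17210191] [0.44688468 0.31370211 0.18254964] ((0.43699654936790466, 0.3040176033973694), 0.009991129860281944)
```

>>> servo_tool:
  commands:
    - [0,0.1,-3,0,0,0]
    - [0,0.1,-5.5,0,0,0]
    - [0,0.1,-7.4,0,0,0]
    - [0,0.1,-7.4,0,0,0]
    - [0,0.1,-7.4,0,0,0]

```text
clock: 39.55
tcp_pos: [0.4367, 0.3031, 0.3288]
ee_rot: [-179.9, 0.0, 93.9]
wrist_force: [0.1, -0.4, 0.1]
finger_gap: 0.0603
grip_force: 0.0
```

>>> servo_tool:
  commands:
    - [0,0,0,0,0,0]
    - [0,0,0,0,0,0]
    - [0,0,0,0,0,0]
    - [0,0,0,0,0,0]
    - [0,0,0,0,0,0]
    - [0,0,0,0,0,0]
    - [0,0,0,0,0,0]
    - [0,0,0,0,0,0]
    - [0,0,0,0,0,0]
  jaw: 255

```text
clock: 40.3
tcp_pos: [0.4369, 0.3033, 0.3292]
ee_rot: [180.0, -0.0, 94.0]
wrist_force: [-0.7, 0.1, 0.7]
finger_gap: 0.0196
grip_force: 30.0
```

>>> servo_tool:
  commands:
    - [0,0,0.5,0,0,0]
    - [0,-0.1,1,0,0,0]
    - [0,-0.2,1.5,0,0,0]
    - [0,-0.35,2.2,0,0,0]
    - [0,-0.35,2.2,0,0,0]
    - [0,-0.35,2.2,0,0,0]

```text
clock: 40.8
tcp_pos: [0.4369, 0.2982, 0.3513]
ee_rot: [-180.0, 0.2, 93.9]
wrist_force: [-0.1, -5.0, -4.5]
finger_gap: 0.0192
grip_force: 30.0
```

>>> servo_tool:
  commands:
    - [1.61,-0.29,0,0,0,-6]
    - [3.13,-0.42,0,0,0,-12]
    - [4.62,-0.71,0,0,0,-18]
    - [6.08,-1.16,0,0,0,-24]
    - [7.48,-1.75,0,0,0,-30]
    - [8.81,-2.49,0,0,0,-36]
    - [10.06,-3.36,0,0,0,-42]
    - [11.21,-4.36,0,0,0,-48]
    - [12.25,-5.48,0,0,0,-54]
    - [13.16,-6.69,0,0,0,-60]
    - [13.16,-6.69,0,0,0,-60]
    - [13.16,-6.69,0,0,0,-60]

```text
clock: 41.8
tcp_pos: [0.568, 0.2328, 0.3513]
ee_rot: [-180.0, 0.0, 34.1]
wrist_force: [-3.5, -0.3, -4.7]
finger_gap: 0.0198
grip_force: 30.0
```

>>> servo_tool:
  commands:
    - [0.79,-1.3,0,0,0,-6]
    - [1.43,-2.68,0,0,0,-12]
    - [1.93,-4.12,0,0,0,-18]
    - [2.27,-5.6,0,0,0,-24]
    - [2.45,-7.11,0,0,0,-30]
    - [2.48,-8.59,0,0,0,-36]
    - [2.48,-8.59,0,0,0,-36]
    - [2.48,-8.59,0,0,0,-36]

```text
clock: 42.47
tcp_pos: [0.5916, 0.148, 0.3508]
ee_rot: [-180.0, 0.2, -1.8]
wrist_force: [-5.2, 1.0, -4.7]
finger_gap: 0.0197
grip_force: 30.0
```

```bash
python3 -c "
from h import *; snap('wrist','w4')"
```

```text
(no output)
```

View pics/w4.png

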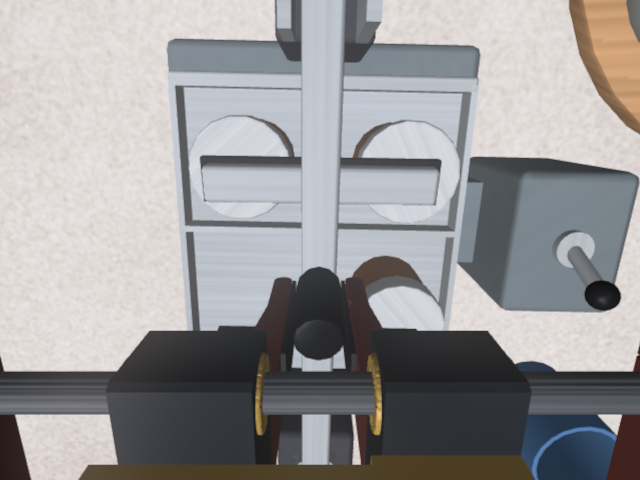

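The bar sits between the keeper posts (bar px 303–345, posts 278–382). Lowering it now.

>>> servo_tool:
  commands:
    - [0.1,-0.1,-0.5,0,0,0]
    - [0.2,-0.1,-1,0,0,0]
    - [0.3,-0.1,-1.5,0,0,0]
    - [0.4,-0.1,-2.1,0,0,0]
    - [0.4,-0.1,-2.1,0,0,0]
    - [0.4,-0.1,-2.1,0,0,0]

```text
clock: 43.02
tcp_pos: [0.598, 0.1462, 0.3306]
ee_rot: [-180.0, -0.1, -2.0]
wrist_force: [2.1, 0.9, 1.1]
finger_gap: 0.0195
grip_force: 30.0
```

>>> servo_tool:
  commands:
    - [0,0,0,0,0,0]
    - [0,0,0,0,0,0]
    - [0,0,0,0,0,0]
    - [0,0,2.5,0,0,0]
    - [0,0,5,0,0,0]
    - [0,0,8,0,0,0]
    - [0,0,8,0,0,0]
  jaw: 90

```text
clock: 43.6
tcp_pos: [0.5985, 0.1466, 0.4163]
ee_rot: [-179.8, -0.5, -2.0]
wrist_force: [1.3, 1.1, 0.5]
finger_gap: 0.0564
grip_force: 0.0
```

```bash
cat > bar.py <<'E'
from h import *
np.set_printoptions(precision=4,suppress=True)
o=r.get_obs(); print(o['clock'],o['tcp_pos'],o['wrist_force'],o['finger_gap'])
for n in ['scene','side','wrist']:
    p,d=snap(n,'b_'+n); C=cloud(n,d).reshape(-1,3); C=C[d.ravel()>0]
    k=C[(abs(C[:,0]-.598)<.03)&(abs(C[:,1]-.146)<.03)&(C[:,2]>.16)&(C[:,2]<.22)]
    if len(k): print(n,'knob',(k.min(0)+k.max(0))/2,k.max(0)[2])
    for x in [.66,.685,.705,.725]:
        b=C[(abs(C[:,0]-x)<.006)&(abs(C[:,1]-.144)<.009)&(C[:,2]>.125)&(C[:,2]<.2)]
        if len(b): print(n,x,len(b),'top z',np.percentile(b[:,2],90), 'y',np.median(b[:,1]))
    t=C[(C[:,0]>.5)&(C[:,0]<.68)&(abs(C[:,1])<.03)&(C[:,2]>.125)&(C[:,2]<.155)]
    if len(t): print('ball',(t.min(0)+t.max(0))/2)
E
python3 bar.py
```

```text
43.6 [0.5985 0.1466 0.4163] [1.2759 1.0567 0.4744] 0.056362000198779606
scene knob [0.5991 0.1445 0.1718] 0.18334024316398034
scene 0.66 34 top z 0.14013487090478913 y 0.1406596590295523
scene 0.685 26 top z 0.14082552848499402 y 0.14012848209285006
scene 0.705 1 top z 0.14130845879554166 y 0.15200022615688102
scene 0.725 13 top z 0.13985199379514549 y 0.14415533469929853
ball [ 0.5775 -0.0023  0.1351]
side knob [0.5963 0.1476 0.1712] 0.18217116276576273
side 0.66 119 top z 0.1393353354902782 y 0.14849502170437034
side 0.685 115 top z 0.13899515495555287 y 0.14792607810349323
side 0.705 106 top z 0.13883833681772542 y 0.1465196738659763
side 0.725 64 top z 0.13902651889675602 y 0.14393538165956768
ball [0.5732 0.0002 0.1338]
wrist knob [0.5967 0.1447 0.1705] 0.18107847318607206
wrist 0.66 464 top z 0.13761542978614769 y 0.14196456424997875
wrist 0.685 465 top z 0.13746738380259285 y 0.1413289961369893
wrist 0.705 444 top z 0.13739853814334796 y 0.14069623761401662
wrist 0.725 404 top z 0.13714497304908965 y 0.14044773929523519
ball [ 0.5723 -0.0033  0.1329]
```

View pics/b_side.png

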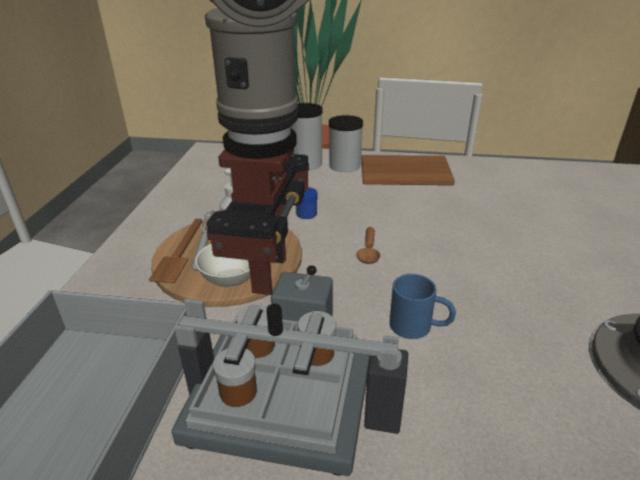

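The bar is level in the notch, its top at 0.139–0.140 m all along. Now the toggle.

>>> servo_tool:
  commands:
    - [-1,-3,0,0,0,1]
    - [-2,-6,0,0,0,2]
    - [-3.5,-9,0,0,0,2]
    - [-5,-12,0,0,0,2]
    - [-6.1,-14.8,0,0,0,2]
    - [-6.1,-14.8,0,0,0,2]
    - [-6.1,-14.8,0,0,0,2]
    - [-6.1,-14.8,0,0,0,2]
    - [-6.1,-14.8,0,0,0,2]
  jaw: 255

```text
clock: 44.5
tcp_pos: [0.5364, -0.0007, 0.4096]
ee_rot: [-180.0, 0.0, 0.1]
wrist_force: [1.0, -0.2, 1.2]
finger_gap: 0.0014
grip_force: 0.0
```

>>> servo_tool:
  commands:
    - [0,0,-3.5,0,0,0]
    - [0,0,-7,0,0,0]
    - [0,0,-9.5,0,0,0]
    - [0,0,-11,0,0,0]
    - [0,0,-11,0,0,0]
    - [0,0,-11,0,0,0]

```text
clock: 45.0
tcp_pos: [0.5364, -0.0009, 0.2995]
ee_rot: [-180.0, 0.1, 0.1]
wrist_force: [0.3, -0.6, 0.7]
finger_gap: 0.0004
grip_force: 0.0
```

>>> servo_tool:
  commands:
    - [1,0,0,0,0,0]
    - [2,0,0,0,0,0]
    - [2.7,0,0,0,0,0]
    - [3.4,0,0,0,0,0]
    - [4,0,0,0,0,0]
    - [4.5,0,0,0,0,0]
    - [4.5,0,0,0,0,0]
    - [2,0,0,0,0,0]
    - [2,0,4,0,0,0]
    - [2,0,8,0,0,0]
    - [2,0,12,0,0,0]
    - [2,0,12,0,0,0]

```text
clock: 46.0
tcp_pos: [0.558, -0.0015, 0.4283]
ee_rot: [-180.0, -0.7, 0.0]
wrist_force: [0.7, 0.6, 0.5]
finger_gap: 0.0005
grip_force: 0.0
```

>>> servo_tool:
  commands:
    - [-1,-4,0,0,0,0]
    - [-1,-8,0,0,0,0]
    - [-1,-12,0,0,0,0]
    - [-1,-16,0,0,0,0]
    - [-1,-16,0,0,0,0]
    - [-1,-16,0,0,0,0]

```text
clock: 46.5
tcp_pos: [0.5457, -0.165, 0.4198]
ee_rot: [180.0, 0.0, -0.3]
wrist_force: [0.2, 1.1, -0.5]
finger_gap: 0.0005
grip_force: 0.0
```

```bash
python3 bar.py; python3 find.py | grep -E "mug|spoon|jar|bowl|funnel|pump"
```

```text
46.5 [ 0.5457 -0.165   0.4198] [ 0.1618  1.0926 -0.4898] 0.000542428995851353
scene knob [0.6001 0.1445 0.1723] 0.18434728669049805
scene 0.66 35 top z 0.14072096085360217 y 0.13936860531843387
scene 0.685 29 top z 0.1404199953079166 y 0.14033340981687348
scene 0.725 12 top z 0.13937413327765252 y 0.14222601175203525
ball [ 0.6078 -0.0062  0.135 ]
side knob [0.5961 0.1478 0.1717] 0.18300315999084227
side 0.66 116 top z 0.13938347373494608 y 0.1488147215450789
side 0.685 114 top z 0.13893351562890163 y 0.1478301297322909
side 0.705 101 top z 0.13890089336641537 y 0.14580060452618715
side 0.725 68 top z 0.1388199974104722 y 0.14389434897275596
ball [ 0.6046 -0.      0.1341]
ball [ 0.6041 -0.0051  0.1337]
scene jar0 0.93 [391. 219.] zt 0.12309682605734432 topmed [0.6496 0.0866 0.12  ] top mid [0.6424 0.0939 0.1205] [81. 74. 66.]
scene jar0 0.72 [260. 386.] zt 0.06307695396883665 topmed [ 0.6549 -0.3986  0.0602] top mid [ 0.6531 -0.3981  0.06  ] [ 29.  57. 119.]
scene jar0 0.51 [415. 201.] zt 0.12277819516963043 topmed [0.6578 0.1889 0.1202] top mid [0.6482 0.181  0.1265] [86. 78. 69.]
s
[... 1285 characters left out ...]
091 -0.0442  0.0828] [54. 70. 88.]
side spoon 0.84 [368. 253.] zt 0.020298935289889006 topmed [ 0.4946 -0.2763  0.0161] top mid [ 0.4939 -0.2672  0.0173] [109.  80.  58.]
side bowl 0.6 [293. 387.] zt 0.14671142772727364 topmed [0.5883 0.1506 0.1406] top mid [0.5838 0.0829 0.1607] [88. 91. 91.]
side funnel 0.79 [262. 228.] zt 0.11242638120877563 topmed [ 0.7167 -0.2495  0.1117] top mid [ 0.7164 -0.2516  0.1101] [84. 85. 83.]
side pump_bottle 0.89 [238. 212.] zt 0.21074399669661337 topmed [ 0.7339 -0.1801  0.2093] top mid [ 0.735  -0.1836  0.2078] [133. 131. 125.]
side pump_bottle 0.32 [292. 386.] zt 0.14621646905926394 topmed [0.5888 0.1502 0.1401] top mid [0.5833 0.0955 0.1604] [88. 91. 91.]
```

View pics/b_scene.png

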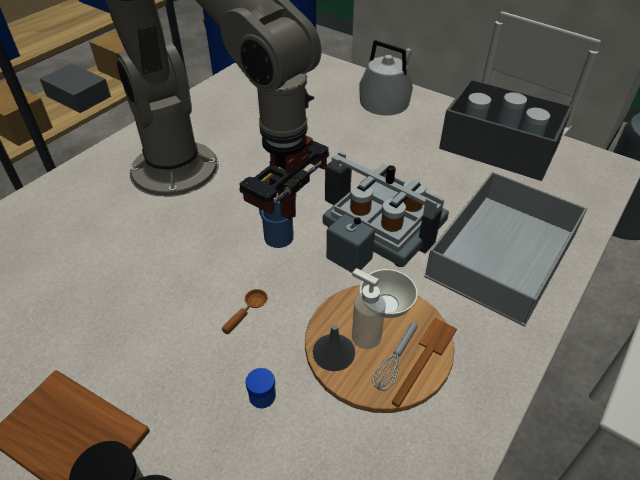

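The picture shows the toggle on (ball x 0.605, px 357,221), the bar seated over three jars and the bystanders in place. Handing in.

```bash
python3 -c "
from h import *; print(order.close_job())"
```

```text
the job is handed in; nothing more can be done
None
```

The job is handed in: the toggle was switched off first, all three amber jars present now stand in the tray, the hold-down bar is seated level in its notch, and the toggle was switched back on last, with the blue look-alike and the bystanders left where they were.

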